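# Set the coffee grinder to the espresso tab and hold it on purge

### The job

The coffee grinder was left on a coarse setting. Turn its round fluted knob a little at a time until the pointer on the collar round the hopper stands in line with the small sliding tab on the scale (that tab marks the espresso grind: do not shift it). Then purge the old grind: turn the bar-grip dial clockwise past its first two clicks, one dose and two doses, to the third, which runs only while it is held because a spring takes the dial back to off; finish with the gripper still holding the dial there, the setting unchanged, the glass left under the spout and the things round the grinder left alone.

Things in the scene. Friction and masses are not known exactly. Their poses are not given: they have to be found in the camera images.
- grinder: fixed dark coffee grinder, sizes in mm: foot plate 256 x 168, column, overhanging head whose flat light top (the deck) is 205 above the worktop. Origin: centre of its underside; x to the machine's back (away from the robot at yaw 0), y to its left. On the deck: hopper (axis x = 56, y = 0, radius 58, 62 high), fluted knob left front (x = -88, y = 47), dial right front (x = -88, y = -47).
- knob_top (a point): centre of the top face of the fluted fine-adjustment knob: round, black, 34 in diameter, vertical axis, its top 30 above the deck; grip it from above at any yaw, fingertips at least 6 above the deck. Slight friction (about 0.06 N m); stays where it is left.
- fine_knob (a joint): angle of the fluted knob (rad), grows clockwise seen from above, range -2.2 to 2.2, starts between -1.75 and -0.75. Geared to the collar: 1 rad of the knob moves the pointer 0.2 rad. Turning the knob clockwise moves the pointer to the right as seen from the robot (to -y of the grinder), towards the tab.
- collar (a joint): angle of the toothed collar round the hopper (124 across, 9 high) that carries the pointer (rad): always 0.2 x fine_knob. 0 = pointer straight to the front (-x of the grinder); grows as the pointer moves to the right seen from the robot (counter-clockwise from above).
- pointer_tip (a point): tip of the black pointer that sticks out of the collar to the front, over the deck: 24 long, narrowing in steps from 9 to 2 wide, 6 high; the tip is 86 from the hopper axis. Its own x axis points from the tip to the hopper axis.
- tab (a joint): angle of the sliding tab about the hopper axis (rad), same zero and direction as collar; somewhere from 0.10 to 0.35. When collar equals tab the pointer is in line.
- tab_mark (a point): middle of the inner edge of the small black tab on the scale, just outside the circle of the pointer's tip: 14 long radially, 8 wide, 7 high; this point is 88 from the hopper axis, its x axis points to that axis. The tab slides round the hopper if pushed: leave it.
- dial_grip (a point): middle of the dial's bar grip, on the dial's vertical axis, 23.5 above the deck. The bar is black, 44 long, 12 thick, from 10.5 to 35.5 above the deck, on a round skirt 49 across. The point's x axis points along the bar. Grip the bar across its thickness from above, fingertips at least 12 above the deck.
- dose_dial (a joint): dial angle (rad), 0 = off (start), grows clockwise from above. Clicks at about 0.4, 0.8 and 1.2, bumps between them at 0.2, 0.6 and 1.0, stop at 1.3. At 0 the bar stands 0.6 rad counter-clockwise of the grinder's x axis. A return spring (0.08 N m at off, 0.18 at the third click) turns it back to off from anywhere when let go; each bump adds up to 0.08 N m.
- glass: drinking glass, 81 across, 92 tall, loose, on the foot plate's round mat under the spout; origin at the centre of its underside; stays there
- canister: coffee canister with a lid, 102 across, 150 tall, loose, to the right of the grinder, behind the mug; leave alone
- scoop: steel coffee scoop with a long handle, 148 long, lying loose near the front edge at the left; leave alone
- mug: white mug with a handle, 83 across, 86 tall, loose, to the right of the grinder; leave alone

How it is judged:
On the way, in this order (a step that is already met when the one before it is completed fails the run):
1. the pointer is brought in line with the tab, the dial still near off (angle between the x axis of pointer_tip and the x axis of tab_mark, either way round below 0.05 rad and value of joint dose_dial below 0.3 rad), for 0.3 s.
2. the dial is turned past two clicks to the third, the pointer still in line (value of joint dose_dial above 1.08 rad and contact force between the fingers and dose_dial above 1 N and angle between the x axis of pointer_tip and the x axis of tab_mark, either way round below 0.05 rad), for 0.5 s.
At the end, for the whole second after the job is handed in: the program has ended with the gripper still holding the dial (over 1 N) at the third click (dial over 1.08 rad), the pointer in line with the tab within 0.05 rad (4 mm at its tip, half the tab's width), the tab not shifted by 4 mm, and the glass upright under the spout within 25 mm (all of step 2 and x of glass in the frame of grinder between -0.091 and -0.041 m and y of glass in the frame of grinder between -0.025 and 0.025 m and angle between glass's own z axis and vertical below 0.15 rad); the arm keeps its last pose, push and grip.
It fails at once if the tab is shifted by more than 4 mm (distance of tab_mark from where it was at the start of the episode above 0.004 m).
It fails at once if canister, scoop, mug or glass is moved by more than 25 mm (distance of any of canister, scoop, mug, glass from where it was at the start of the episode above 0.025 m).
It also fails if it takes over 67 s, if anything falls off the work surface, if the arm or the gripper's body presses on something with over 40 N, if the wrist force passes 120 N, or if a joint passes its speed limit or range.

### The arm

A 7-joint arm with a two-finger parallel gripper is mounted at the origin on a cart in front of the work surface, level with it; the furniture and walls round the work are solid. World frame = base frame: x ahead of the robot, y to its left, z up, the work surface at z = 0. Lengths are in m, angles in rad, forces in N, time in s.
With the tool pointing down it reaches from about 0.425 to 0.875 m from the base axis. Payload 4.7 kg.
Tool frame: the origin (TCP) lies on the centre line of the jaws, within the pads' length; the fingertips stand 19 mm ahead of it and the grasp point (between the pads) is the TCP; z points along the fingers, y is the line along which they close (so a half turn about z gives the same grasp; the last joint's range is limited). The gripper opens to 87 mm and grips with 3 to 60 N. Pads are 19 mm wide; open, the fingers measure 117 mm over their backs; the gripper's body (75 mm by 190 mm) begins 51 mm behind the grasp point.
Start: joints at [-1.281, 0.321, -0.07, 1.45, 0.023, 1.371, -0.057], TCP at [0.177, 0.625, 0.242] pointing down, gripper open.
Joint ranges: [-2.86, 2.86], [-0.3, 2.09], [-1.38, 1.24], [0.06, 2.45], [-1.56, 4.7], [0.09, 2.05], [-2.69, 2.69]. Speed limits (rad/s): [2.57, 2.57, 3.14, 3.14, 3.14, 3.14, 3.14].

### API

Orientations are given as a unit quaternion [w, x, y, z].
In Python, from workcell import manip gives the robot as it stands. Calls block until the motion is done:
- manip.reach(position, orientation): joint-space move of the TCP to a pose.
- manip.line_to(position, rot=None, velocity=0.15, contact_N=None): straight line of the TCP; rot=None keeps the orientation; velocity is the mean speed in m/s. With contact_N (N) it stops when the force on the tool has changed by that much, and returns True; else False.
- manip.set_joints(angles): joint-space move.
- manip.set_gripper(opening): finger opening in m; the grip force is fixed at half the most; returns when the fingers have stopped.
- manip.sleep(seconds).
- manip.ik(position, orientation): joint angles nearest the present ones, or None.
- manip.state(): the state.
- manip.read_camera(name): name is "scene" or "top" or "wrist"; returns the picture (480x640x3 uint8, red, green, blue); there is no depth.
- manip.camera_params(name): a dict with "mtx" (3x3 intrinsics, pixels), "xyz" and "orientation" of the camera in the world; the wrist camera has in their place "T_tool_cam" (4x4, takes a point from camera to tool coordinates, whose origin is the TCP and whose axes are the flange's). Camera axes: x right, y up, looking along -z (the intrinsics and any distortion apply to the point x, -y, -z); pixel columns grow to the right and rows downward; lengths in m; the calibration is good to about 2 mm. A picture is of the moment at which its call begins: read the wrist's pose just before it. camera_params takes no time and is no camera call.
A pose or a line that the arm cannot do raises manip.Unreachable and nothing moves.
- manip.hand_in(): hands the job in; it is judged then, once.
The state is a dict: "clock": time; "joint_positions": joint angles; "joint_vel": joint speeds; "joint_efforts": joint torques, N m; "position": TCP position; "tcp_rot": TCP orientation; "ft_force": force on the tool from outside, world axes, zero at the start; "ft_torque": the same for the moment, N m; "grip_width": finger opening in m; "gripper_force": force on a finger pad.
Only numpy, scipy, OpenCV 4.12 (cv2) and the standard library are available. Lean on these libraries where they do the work, as an engineer would, in place of code of your own. Each camera call takes 0.05 s, during which the arm holds its last target. There are 200 camera calls.

## Working session

There is one attempt and no reset: what is moved stays moved. The work goes in short steps, each a Python script; the robot and the scene stay as the last script left them, time stands still between calls to the robot, and variables do not carry over. Pictures are saved under pics/ and viewed, at most 10 in all, crops included, and the job is handed in when it is done.

```bash
mkdir -p pics; ls; python3 - <<'E'
from workcell import manip
import cv2
s=manip.state();print(s)
for n in("scene","top","wrist"):
    print(n,manip.camera_params(n))
    if n!="wrist": cv2.imwrite(f"pics/{n}0.png",manip.read_camera(n)[...,::-1])
E
```

```text
pics
{'clock': 0.0, 'joint_positions': array([-1.28091485,  0.3218227 , -0.07011904,  1.45164716,  0.0225931 ,
        1.37078685, -0.05687236]), 'joint_vel': array([ 0.00116704,  0.00177044, -0.00088381,  0.00012077, -0.00012854,
       -0.00062036, -0.00011307]), 'joint_efforts': array([ 1.20067557e-04, -4.91280556e+01, -4.03627893e-01, -3.12526309e+01,
       -6.38738740e-02,  4.40305879e-02,  1.84539495e-04]), 'position': array([0.17688056, 0.62494768, 0.24047591]), 'tcp_rot': array([-8.97720568e-05,  1.37410149e-01,  9.90513791e-01, -9.33927829e-04]), 'ft_force': array([ 0.1813236 , -0.37925119, -0.13162862]), 'ft_torque': array([-0.02930626, -0.05477961, -0.00475587]), 'gripper_force': 0.0, 'grip_width': 0.08661044434403951}
scene {'mtx': array([[458.79890998,   0.        , 321.97263503],
       [  0.        , 458.79890998, 245.73875502],
       [  0.        ,   0.        ,   1.        ]]), 'xyz': array([0.30428115, 0.76663442, 0.53133978]), 'orientation': array([-0.1033244 , -0.07522693,  0.54259369,  0.83021507])}
top {'mtx': array([[573.80121419,   0.        , 324.60764444],
       [  0.        , 573.80121419, 244.56816902],
       [  0.        ,   0.        ,   1.        ]]), 'xyz': array([ 0.3330353 , -0.1420075 ,  1.58483305]), 'orientation': array([ 0.70959135,  0.0662411 , -0.02248305, -0.70113248])}
wrist {'mtx': array([[394.29561061,   0.        , 318.29623086],
       [  0.        , 394.29561061, 246.89884812],
       [  0.        ,   0.        ,   1.        ]]), 'T_tool_cam': array([[ 2.86684185e-04,  9.68510176e-01,  2.48973806e-01,
         6.76040241e-02],
       [ 9.99999959e-01, -2.84112680e-04, -4.62625008e-05,
         1.32880788e-03],
       [ 2.59309125e-05,  2.48973809e-01, -9.68510218e-01,
        -1.43481931e-01],
       [ 0.00000000e+00,  0.00000000e+00,  0.00000000e+00,
         1.00000000e+00]])}
```

View pics/top0.png

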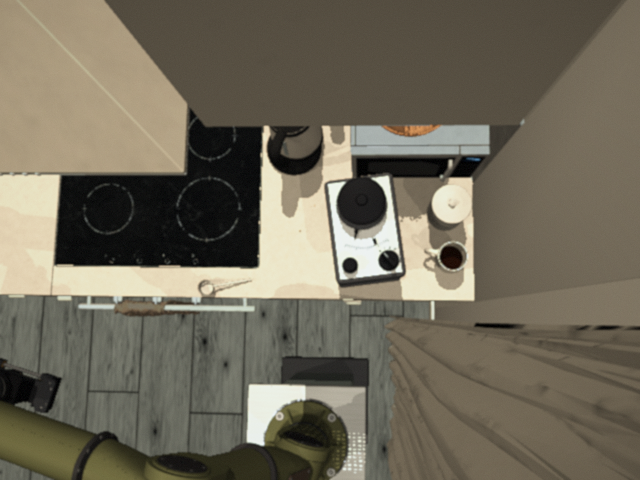

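View pics/scene0.png

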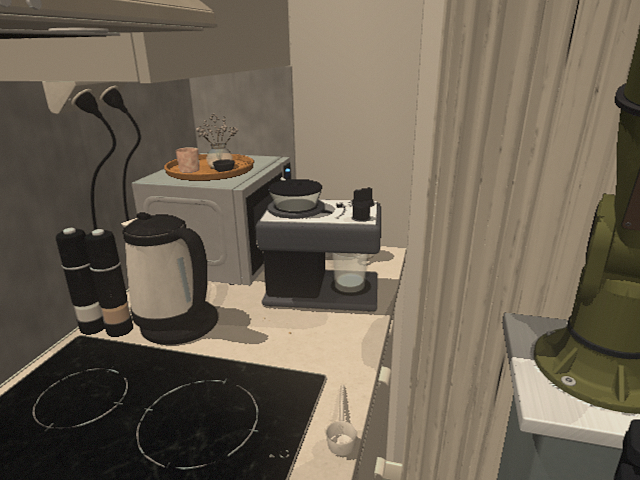

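The top view shows the grinder, with its knob at about (350,266), dial at (389,260) and hopper lid at (361,201). The cart is clear below it, and cabinets hang over the back and stand at the right. The scene view shows the same from the left. Next come rough positions from the top camera, then wrist views.

```bash
cat > h.py <<'E'
from workcell import manip
import numpy as np, cv2
from scipy.spatial.transform import Rotation as R
def rot(q): return R.from_quat(np.roll(q,-1))
def down(phi): # tool x axis heading phi, z down
    return np.array([0,np.cos(phi/2),np.sin(phi/2),0])
def cam(name):
    p=manip.camera_params(name)
    if name=="wrist":
        s=manip.state();T=np.eye(4);T[:3,:3]=rot(s["tcp_rot"]).as_matrix();T[:3,3]=s["position"]
        T=T@p["T_tool_cam"]; return p["mtx"],T
    T=np.eye(4);T[:3,:3]=rot(p["orientation"]).as_matrix();T[:3,3]=p["xyz"];return p["mtx"],T
def ray(c,uv):
    K,T=c;d=np.linalg.inv(K)@[uv[0],uv[1],1];return T[:3,3],T[:3,:3]@(d*[1,-1,-1])
def on_z(c,uv,z):
    o,d=ray(c,uv);return o+d*(z-o[2])/d[2]
def proj(c,P):
    K,T=c;q=(np.asarray(P)-T[:3,3])@T[:3,:3]*[1,-1,-1];u=K@q;return u[:2]/u[2]
def tri(obs): # [(cam,uv),...]
    A=np.zeros((3,3));b=np.zeros(3);L=[]
    for c,uv in obs:
        o,d=ray(c,uv);d/=np.linalg.norm(d);M=np.eye(3)-np.outer(d,d);A+=M;b+=M@o;L.append(M@0+M if 0 else (o,M))
    X=np.linalg.solve(A,b);return X,[float(np.linalg.norm(M@(X-o))) for o,M in L]
E
python3 - <<'E'
from h import *
c=cam("top")
for n,uv,z in(("knob",(350,266),.235),("dial",(389,260),.24),("hop",(361,201),.267),("mug",(452,257),.086),("can",(450,206),.15)):print(n,on_z(c,uv,z))
for p in((.6,-.18),(.52,-.18)):
  for z in(.36,.42):
   for ph in np.arange(-180,180,30):
    q=manip.ik([*p,z],down(np.radians(ph)));print(p,z,ph,None if q is None else np.round(q,2))
E
```

```text
knob [ 0.45270312 -0.1176313   0.235     ]
dial [ 0.46731197 -0.2088615   0.24      ]
hop [ 0.60224278 -0.14228189  0.267     ]
mug [ 0.4921004  -0.37918752  0.086     ]
can [ 0.61410788 -0.36560677  0.15      ]
(0.6, -0.18) 0.36 -180 [ 0.08  0.24  0.22  1.32 -0.05  1.58  1.86]
(0.6, -0.18) 0.36 -150 [ 0.12  0.24  0.17  1.32 -0.04  1.58  2.37]
(0.6, -0.18) 0.36 -120 [ 1.06  0.46 -1.18  1.28  0.43  1.66  2.58]
(0.6, -0.18) 0.36 -90 [-0.53  0.37  1.06  1.34 -0.32  1.61 -2.65]
(0.6, -0.18) 0.36 -60 [-0.53  0.37  1.06  1.34 -0.32  1.61 -2.13]
(0.6, -0.18) 0.36 -30 [-0.53  0.37  1.06  1.34 -0.32  1.61 -1.6 ]
(0.6, -0.18) 0.36 0 [ 0.13  0.24  0.15  1.32 -0.04  1.58 -1.3 ]
(0.6, -0.18) 0.36 30 [ 0.07  0.24  0.22  1.32 -0.05  1.58 -0.76]
(0.6, -0.18) 0.36 60 [ 0.07  0.24  0.23  1.32 -0.05  1.58 -0.23]
(0.6, -0.18) 0.36 90 [ 0.07  0.24  0.23  1.32 -0.05  1.58  0.29]
(0.6, -0.18) 0.36 120 [ 0.07  0.24  0.23  1.32 -0.05  1.58  0.81]
(0.6, -0.18) 0.36 150 [ 0.07  0.24  0.22  1.32 -0.05  1.58  1.34]
(0.6, -0.18) 0.42 -180 [ 0.03  0.25  0.29  1.2  -0.07  1.7   1.87]
(0.6, -0.18) 0.42 -150 [ 0.11  
[... 1439 characters left out ...]
 [ 0.04  0.08  0.26  1.39 -0.02  1.68  1.87]
(0.52, -0.18) 0.42 -150 [-0.05  0.08  0.36  1.39 -0.03  1.68  2.4 ]
(0.52, -0.18) 0.42 -120 None
(0.52, -0.18) 0.42 -90 None
(0.52, -0.18) 0.42 -60 [-0.66  0.11  1.05  1.41 -0.1   1.68 -2.24]
(0.52, -0.18) 0.42 -30 [-0.66  0.11  1.05  1.41 -0.1   1.68 -1.71]
(0.52, -0.18) 0.42 0 [-0.44  0.09  0.79  1.4  -0.06  1.68 -1.23]
(0.52, -0.18) 0.42 30 [ 0.13  0.08  0.17  1.39 -0.01  1.68 -0.75]
(0.52, -0.18) 0.42 60 [ 0.11  0.08  0.19  1.39 -0.01  1.68 -0.23]
(0.52, -0.18) 0.42 90 [ 0.1   0.08  0.2   1.39 -0.02  1.68  0.3 ]
(0.52, -0.18) 0.42 120 [ 0.08  0.08  0.22  1.39 -0.02  1.68  0.82]
(0.52, -0.18) 0.42 150 [ 0.06  0.08  0.24  1.39 -0.02  1.68  1.35]
```

```bash
python3 - <<'E'
from h import *
import pickle
s=manip.state();p=s["position"]
manip.line_to([p[0],p[1],.42],velocity=.25)
o={}
for i,y in enumerate((-.11,-.22)):
    manip.reach([.5,y,.40],down(np.pi)); manip.sleep(.3)
    c=cam("wrist"); im=manip.read_camera("wrist"); o[i]=c
    cv2.imwrite(f"pics/w{i}.png",im[...,::-1])
pickle.dump(o,open("wcams.pkl","wb"))
print(manip.state()["clock"],manip.state()["position"],manip.state()["joint_positions"])
E
```

```text
5.0083 [ 0.50032541 -0.2189801   0.40000515] [-0.41911126  0.07217582  0.84348487  1.45822607 -0.05434195  1.63526909
  1.9923274 ]
```

View pics/w0.png

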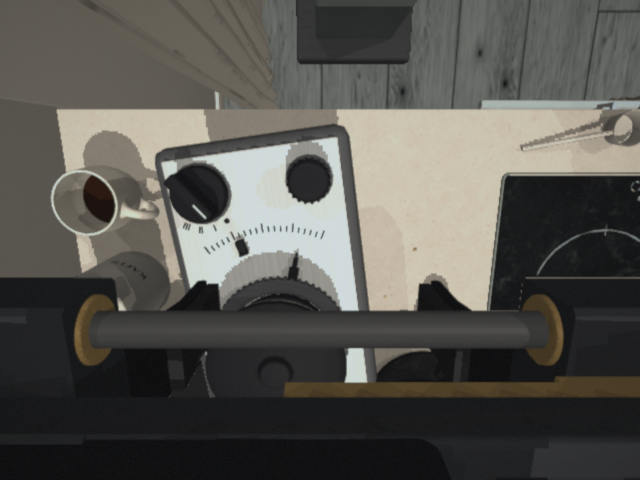

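View pics/w1.png

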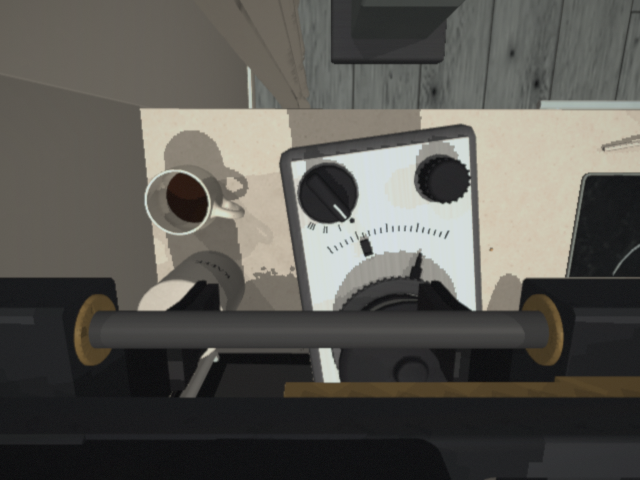

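Both wrist views show the knob at about (309,178) and (444,179), and the dial at (198,193) and (328,193). The pointer tip is at about (297,250) and (420,254), and the tab at (241,246) and (366,246). I'll enlarge these to get exact pixels.

```bash
python3 - <<'E'
import cv2,numpy as np
a=cv2.imread("pics/w0.png")[140:280,150:345];b=cv2.imread("pics/w1.png")[140:280,283:478]
f=[]
for m,x0 in((a,150),(b,283)):
    m=cv2.resize(m,None,fx=4,fy=4,interpolation=cv2.INTER_CUBIC)
    m=cv2.convertScaleAbs(m,alpha=1.3,beta=25)
    for x in range(0,195):
        if (x+x0)%20==0: cv2.line(m,(x*4,0),(x*4,559),(0,0,255) if (x+x0)%100==0 else (0,160,0),1)
    for y in range(140):
        if (y+140)%20==0: cv2.line(m,(0,y*4),(779,y*4),(0,0,255) if (y+140)%100==0 else (0,160,0),1)
    f.append(m)
cv2.imwrite("pics/c0.png",f[0]);cv2.imwrite("pics/c1.png",f[1])
E
```

```text
(no output)
```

View pics/c0.png

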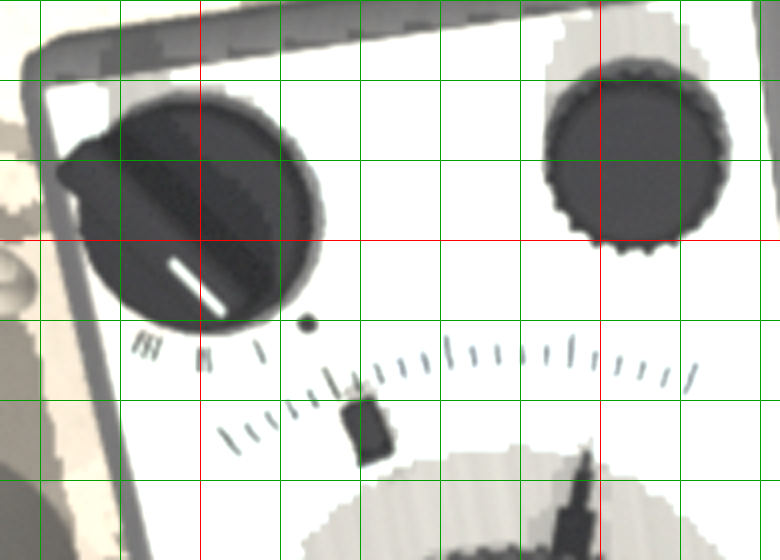

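View pics/c1.png

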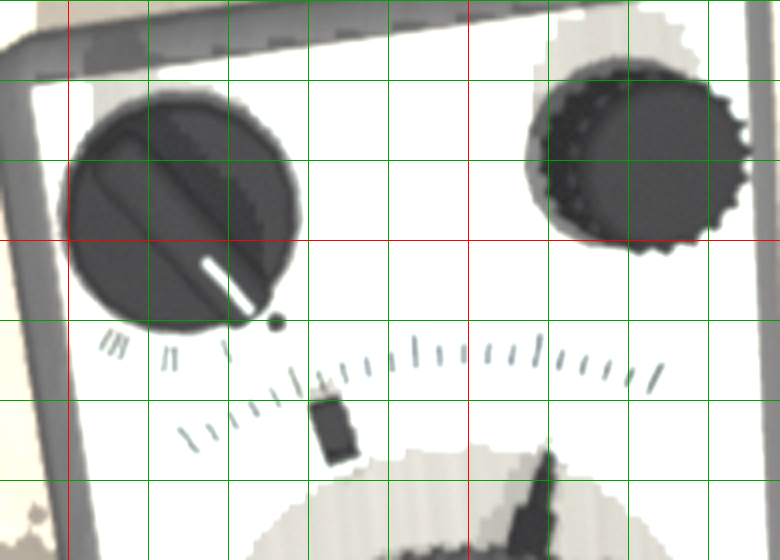

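```bash
cat > fit.py <<'E'
from h import *
import pickle
C=pickle.load(open("wcams.pkl","rb"))
pts=dict(knob=((636,163),(665,163)),skirt=((201,212),(180,211)),l1=((172,262),(205,262)),l2=((222,315),(252,312)),
 tabin=((377,461),(343,461)),tabout=((360,402),(322,400)),tip=((587,452),(549,452)),dot=((307,323),(276,322)))
P={}
for n,(a,b) in pts.items():
    X,r=tri([(C[0],(150+a[0]/4,140+a[1]/4)),(C[1],(283+b[0]/4,140+b[1]/4))]);P[n]=X;print(n,X.round(4),np.round(r,4))
from scipy.optimize import least_squares
def g2w(p,q): x,y,t=p;c,s=np.cos(t),np.sin(t);return np.array([x+c*q[0]-s*q[1],y+s*q[0]+c*q[1]])
def res(p):
    h=g2w(p,(.056,0))
    return np.r_[g2w(p,(-.088,.047))-P["knob"][:2],g2w(p,(-.088,-.047))-P["skirt"][:2],np.linalg.norm(h-P["tip"][:2])-.086,np.linalg.norm(h-P["tabin"][:2])-.088]
S=least_squares(res,[.54,-.16,.16]);p=S.x;h=g2w(p,(.056,0))
print("grinder",p.round(4),"res mm",(S.fun*1e3).round(1),"hopper",h.round(4))
def ang(q): d=q[:2]-h;f=np.arctan2(d[1],d[0])-(p[2]+np.pi);return (f+np.pi)%(2*np.pi)-np.pi
print("collar",ang(P["tip"]),"tab",ang(P["tabin"]),ang(P["tabout"]))
d=(P["l2"]-P["l1"]);print("bar heading",np.arctan2(d[1],d[0]),p[2]+.6)
E
python3 fit.py
```

```text
knob [ 0.4594 -0.1157  0.2339] [0. 0.]
skirt [ 0.4722 -0.2092  0.2063] [0. 0.]
l1 [ 0.4778 -0.2052  0.2409] [0.0001 0.0001]
l2 [ 0.4877 -0.196   0.2419] [0.0002 0.0002]
tabin [ 0.5259 -0.1732  0.2114] [0.0001 0.0001]
tabout [ 0.5139 -0.1775  0.2053] [0.0001 0.0001]
tip [ 0.5247 -0.1275  0.2082] [0. 0.]
dot [ 0.4963 -0.1881  0.2057] [0. 0.]
grinder [ 0.5532 -0.1509  0.1318] res mm [ 0.4 -0.2  0.   0.1 -0.4 -0. ] hopper [ 0.6087 -0.1436]
collar -0.3211879421654604 tab 0.21186064398766558 0.21176372936377952
bar heading 0.7495222050434263 0.7317732249985303
```

Heights and distances agree with the given sizes (knob top 0.234, grip 0.241, fit residual under 0.5 mm). The collar is at about -0.321 and the tab at 0.212, so the knob needs about 2.66 rad clockwise. Next I grip it and turn most of the way.

```bash
python3 - <<'E'
from h import *
k=[.4595,-.1157]; q=down(np.pi+.25)
manip.set_gripper(.06)
manip.reach([*k,.31],q)
print("hit",manip.line_to([*k,.232],velocity=.08,contact_N=8))
manip.set_gripper(0.0); s=manip.state();print(s["position"],s["grip_width"],s["gripper_force"],s["ft_force"],s["joint_positions"])
j=s["joint_positions"].copy()
for i in range(6):
    j[6]-=2.5/6; manip.set_joints(j); s=manip.state()
    print(round(s["clock"],2),s["ft_torque"].round(3),s["ft_force"].round(1),s["position"].round(4),s["joint_positions"][6].round(3),s["grip_width"].round(4))
cv2.imwrite("pics/w2.png",manip.read_camera("wrist")[...,::-1])
E
```

```text
hit False
[ 0.45998654 -0.11745023  0.23217802] 0.03274533908334863 29.999180410522968 [ 2.44496367 -4.86680908 -1.5788721 ] [-0.61024462 -0.10268659  0.7643787   1.90634204  0.07584792  1.30824804
  1.9515315 ]Traceback (most recent call last):
  File "<stdin>", line 10, in <module>
AttributeError: 'float' object has no attribute 'round'
```

```bash
python3 - <<'E'
from h import *
s=manip.state();j=s["joint_positions"].copy();print(j[6],s["clock"])
# use the joint values of the grasp for joints 1-6
j[:6]=[-0.61024462,-0.10268659,0.7643787,1.90634204,0.07584792,1.30824804]
for t in np.linspace(1.9515-.4167,1.9515-2.5,6)[1:]:
    j[6]=t; manip.set_joints(j); s=manip.state()
    print(round(s["clock"],2),s["ft_torque"].round(3),s["ft_force"].round(1),s["position"].round(4),round(float(s["joint_positions"][6]),3),round(float(s["grip_width"]),4))
cv2.imwrite("pics/w2.png",manip.read_camera("wrist")[...,::-1])
E
```

```text
1.537656075230102 8.6083
9.09 [-0.967 -0.135 -0.062] [ 0.7 -4.7 -1.6] [ 0.4599 -0.1182  0.2322] 1.122 0.0327
9.57 [-1.182 -0.007 -0.093] [-1.  -4.6 -0.3] [ 0.4597 -0.1184  0.2322] 0.704 0.0334
10.06 [-1.234  0.187 -0.013] [-0.5 -4.7  0.6] [ 0.4594 -0.1186  0.2322] 0.288 0.033
10.54 [-1.242  0.542 -0.048] [-2.6 -4.1  1.9] [ 0.459  -0.1186  0.2322] -0.129 0.033
11.03 [-1.183  0.836 -0.064] [-3.1 -5.4  2.8] [ 0.4587 -0.1184  0.2322] -0.546 0.0332
```

View pics/w2.png

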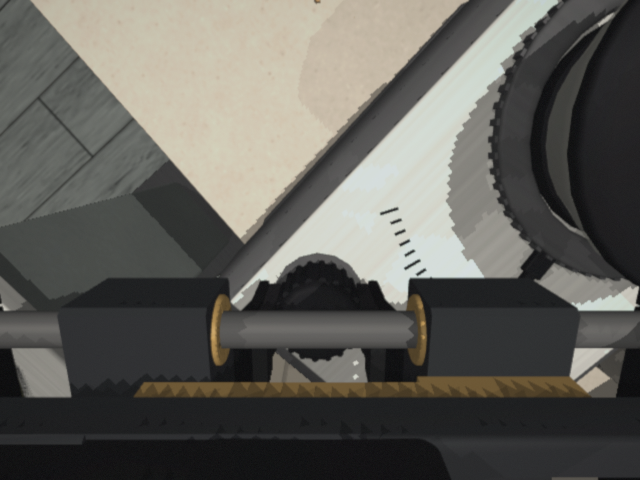

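The picture shows the knob held and the pointer root near (535,265), with the rest hidden by the gripper. I'll finish the measured turn, let go, and check from above.

```bash
python3 - <<'E'
from h import *
import pickle
s=manip.state();j=s["joint_positions"].copy()
j[:6]=[-0.61024462,-0.10268659,0.7643787,1.90634204,0.07584792,1.30824804]
j[6]=1.9515-2.665; manip.set_joints(j); manip.sleep(.3)
manip.set_gripper(.06)
p=manip.state()["position"]; manip.line_to([p[0],p[1],.31],velocity=.12)
manip.reach([.5,-.14,.40],down(np.radians(150))); manip.sleep(.3)
c=cam("wrist");im=manip.read_camera("wrist");pickle.dump(c,open("c3.pkl","wb"))
cv2.imwrite("pics/w3full.png",im[...,::-1])
u,v=proj(c,[.524,-.165,.209]).astype(int);print(u,v,manip.state()["clock"],manip.state()["joint_positions"][6])
x0,y0=max(0,u-65),max(0,v-50);print("origin",x0,y0)
m=cv2.resize(im[y0:y0+100,x0:x0+130,::-1],None,fx=6,fy=6,interpolation=cv2.INTER_CUBIC)
cv2.imwrite("pics/w3.png",cv2.convertScaleAbs(m,alpha=1.3,beta=25))
E
```

```text
305 263 15.3167 1.2630206259249748
origin 240 213
```

View pics/w3.png

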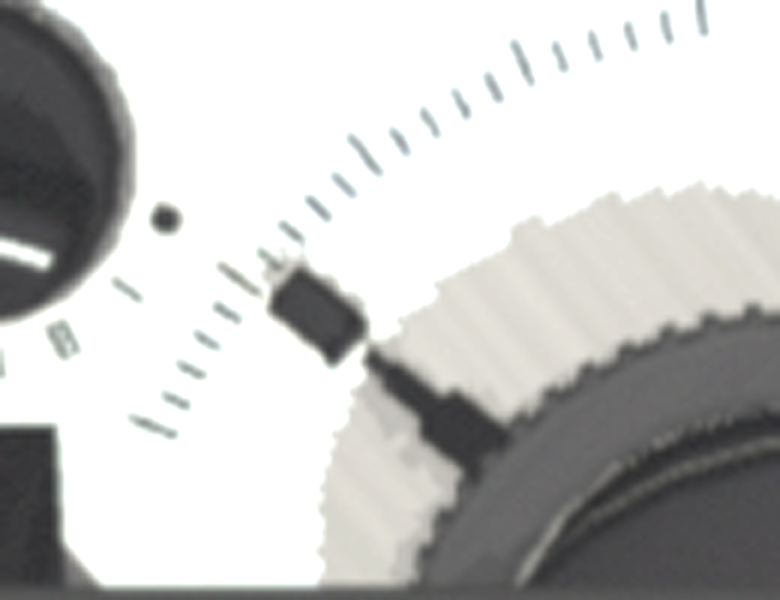

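The enlarged view shows the tip at about (373,357) pointing along the tab's axis, whose inner-edge middle is at (350,342). The offset is about 0.5 mm, or 0.006 rad, so the pointer is in line. The knob grasp showed the true axis about 2.7 mm further to -y than measured, so I apply the same offset to the dial.

```bash
python3 - <<'E'
from h import *
d=[.4718,-.2116]; q=down(.74)
manip.set_gripper(.05)
manip.reach([*d,.32],q); print("q7",manip.state()["joint_positions"][6])
print("hit",manip.line_to([*d,.239],velocity=.08,contact_N=8))
manip.set_gripper(0.0)
def pr():
    s=manip.state();print(round(float(s["clock"]),2),s["ft_torque"].round(3),s["ft_force"].round(1),s["position"].round(4),round(float(s["joint_positions"][6]),3),"w",round(float(s["grip_width"]),4),round(float(s["gripper_force"]),1));return s
s=pr();j=np.array(s["joint_positions"]);a=j[6]
for t in(.2,.4,.6,.8,1.0,1.1,1.2,1.25):
    j[6]=a-t;manip.set_joints(j);s=pr()
manip.sleep(.5);pr()
cv2.imwrite("pics/w4.png",manip.read_camera("wrist")[...,::-1])
cv2.imwrite("pics/t4.png",manip.read_camera("top")[...,::-1])
E
```

```text
q7 -0.46978567900166884
hit False
19.27 [ 0.022  0.261 -0.017] [-2.1  1.   1.6] [ 0.4717 -0.2114  0.239 ] -0.424 w 0.0118 30.0
19.58 [0.067 0.341 0.109] [-1.3  0.4  1.6] [ 0.4716 -0.2114  0.239 ] -0.62 w 0.0118 30.0
19.89 [0.176 0.454 0.056] [-1.3  1.2  1.4] [ 0.4716 -0.2112  0.239 ] -0.818 w 0.0119 30.0
20.2 [0.317 0.63  0.14 ] [-2.5  3.   2.8] [ 0.4715 -0.2111  0.239 ] -1.017 w 0.0118 30.0
20.51 [0.687 0.733 0.099] [-2.6  2.9  2.6] [ 0.4715 -0.211   0.239 ] -1.217 w 0.0122 30.0
20.82 [0.867 0.895 0.145] [-2.9  3.   3.9] [ 0.4716 -0.2109  0.239 ] -1.417 w 0.0119 30.0
21.07 [0.942 0.847 0.058] [-3.1  5.   4.1] [ 0.4716 -0.2108  0.239 ] -1.518 w 0.0113 30.0
21.32 [ 1.037  0.835 -0.032] [-2.6  4.1  3.4] [ 0.4716 -0.2108  0.239 ] -1.618 w 0.012 30.0
21.57 [0.93  0.908 0.105] [-2.9  3.9  3.3] [ 0.4716 -0.2107  0.239 ] -1.668 w 0.0117 30.0
22.07 [0.974 0.821 0.141] [-3.1  4.   3.9] [ 0.4716 -0.2108  0.239 ] -1.668 w 0.0117 30.0
```

View pics/w4.png

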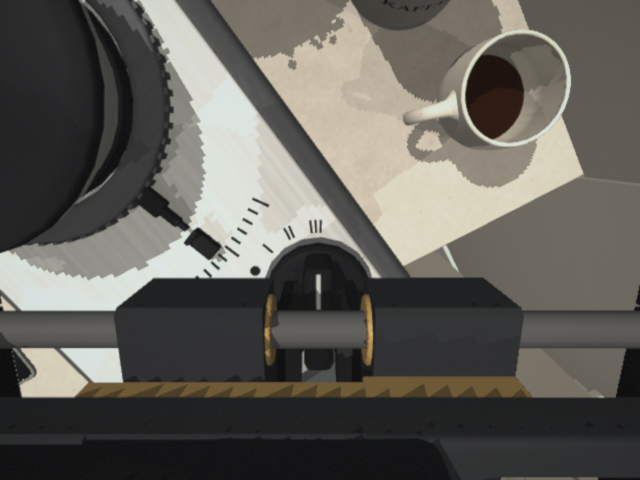

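The picture shows the bar straight in the gripper, its white line at (318,290) aimed at the III mark at (316,226). The pointer at (165,205) is still in line with the tab at (203,243), and the mug is untouched.

```bash
python3 -c "
from workcell import manip
print(manip.hand_in())"
```

```text
the job is handed in; nothing more can be done
None
```

I handed the job in at about 22 s of the 67 s allowed: the last wrist picture showed the pointer in line with the tab and the gripper holding the dial at the third click (about 1.23 rad); I didn't check the glass in a picture at the end, and the hand-in gave no verdict.

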